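Slide the dish carrier along its rails into the notch and bolt it

ROBOT

A 6-joint arm with a two-finger parallel gripper is mounted at the origin on a cart in front of the work surface, level with it; the furniture and walls round the work are solid. World frame = base frame: x ahead of the robot, y to its left, z up, the work surface at z = 0. Lengths are in mm, angles in degrees, forces in N, time in s.
With the tool pointing down it reaches from about 300 to 850 mm from the base axis. Payload 4.2 kg.
Tool frame: the origin (TCP) lies on the centre line of the jaws, within the pads' length; the fingertips stand 11 mm ahead of it and the grasp point (between the pads) lies 8 mm behind it; z points along the fingers, y is the line along which they close (so a half turn about z gives the same grasp; the last joint's range is limited). The gripper opens to 91 mm and grips with 3 to 60 N. Pads are 32 mm wide; open, the fingers measure 118 mm over their backs; the gripper's body (76 mm by 178 mm) begins 60 mm behind the grasp point.
Start: joints at [62.051, 18.312, 89.639, -0, 72.044, -1.146], TCP at [259.287, 513.241, 185.176] pointing down, gripper open.
Joint ranges: [-177.97, 177.97], [-48.28, 115.42], [12.27, 149.76], [-77.06, 257.06], [2.81, 150.46], [-146.56, 146.56]. Speed limits (degrees/s): [147.25, 147.25, 180, 180, 180, 180].

INTERFACE

Orientations are given as [roll, pitch, yaw] about the fixed x, y, z axes, in that order (R = Rz(yaw) Ry(pitch) Rx(roll)).
In Python, from workcell import env, grab_frame, camera_model, models gives the robot as it stands.
- The arm moves only by the shell command python3 -m crank 'ROWS' [FORCE]. ROWS is text: rows parted by semicolons, each of 7 numbers parted by spaces: the closure, from -1 (fully open) to 1 (shut), so that 0 is half open, then the shift along the tool's x, y, z in mm, then the turn, a rotation vector about the tool's x, y, z in degrees. A call has 1 to 10 rows; each row shifts and turns the commanded pose from where the row before left it, along the tool's axes as they then stand; what a row does not reach is not made up. A row lasts 1/8 s, in which the tool goes at most 62.5 mm and 10.7 degrees, less where a joint would pass 70% of its speed; a pose out of reach is approached as far as the arm can. A call is refused whole if a number of a shift passes 62.5 or a number of a turn 10.7, either way. A call with a gripper value outside its range is refused whole. The fingers move at their own pace and stop on an object; FORCE is the grip in N (left out, the last holds). Time passes only in rows, so rows that do not move let the fingers close. It gives the time, the measured TCP pose, the force, the opening and the grip force at its end, in the units of the state.
- env.state(): the state, without advancing time (a new reading comes with each control period).
- grab_frame(name): name is "scene" or "side" or "wrist"; returns the picture (400x640x3 uint8, blue, green, red); there is no depth.
- camera_model(name): a dict with "K" (3x3 intrinsics, pixels), "k1" (the pictures are not rectified: a ray, as slopes to the right and down, at radius r is drawn at 1 + k1 r^2 times it, then the intrinsics apply), "R" (3x3) and "t" (3): a world point X has camera coordinates R X + t; the wrist camera has in their place "mount" (4x4, takes a point from camera to tool coordinates, whose origin is the TCP and whose axes are the flange's). Camera axes: x right, y down, z forward; pixel columns grow to the right and rows downward; lengths in mm; the calibration is good to about 2 mm. A picture is of the moment at which its call begins: read the wrist's pose just before it. camera_model takes no time and is no camera call.
- env.job_done(): hands the job in; it is judged then, once.
Trained networks look in the newest picture that a camera, given by its name, has taken for a name from the list of things; names that differ only in an ending like _2 or _b are one class to them, and where a whole thing is asked for, a point or a joint stands for the part that bears it (a point fixed in the world has none). Each returns a list of dicts, best first, with "p" (0 to 1); they miss things now and then, are a little off and sometimes report something else, mostly with a low value. They report only what shows in the picture. A call takes as long as a camera call. They do not tell look-alikes from the thing itself.
- models.search_frame(name, camera): "point" ([x, y, z] in mm, in world coordinates, good to about 4 mm: the middle of the surface that is visible of it).
The state is a dict: "time_s": time; "qpos": joint angles; "qvel": joint speeds; "effort": joint torques, N m; "ee_pos": TCP position; "ee_rot": TCP orientation; "force": force on the tool from outside, world axes, zero at the start; "torque": the same for the moment, N m; "gripper_width": finger opening in mm; "gripper_force": force on a finger pad.
Only numpy, scipy, OpenCV 4.12 (cv2) and the standard library are available. Lean on these libraries where they do the work, as an engineer would, in place of code of your own. Each camera call takes 0.05 s, during which the arm holds its last target. There are 200 camera calls.

TASK

With a fingertip, push the white carrier board by its orange lip along its rails, the filled sample dish riding on it, until you feel it drop into the locating notches. Then push the bolt with the red knob fully home over the edge of the board, so that it is locked down, and come away. Only push: lift neither the carrier nor the dish, and leave the other things on the worktop where they are.

Things in the scene. Friction and masses are not known exactly. Their poses are not given: they have to be found in the camera images.
- track: Fixed track: aluminium base, two black rails (tops 24 mm above the worktop, x = -215 to +78 mm), side cheeks (tops 44 mm up). Origin on the worktop (z = 0), midway between the rails, right below the carrier's origin once that has dropped in. x points along the rails, the way to slide (to the robot's right), y level across them (away from the robot, to the bolt's side), z up.
- notches (a point): Centre of the four notches, at rail-top level, 24 mm above the track's origin. Each notch is 21 mm long and 8 mm deep, two per rail in separate lanes (front feet, rear feet), so the carrier drops level, all four feet at once, only when its origin is within about 2.5 mm of here along x; the far notch walls then stop it.
- carrier: Loose white board 130 (x) x 140 (y) x 8 mm on four feet, 0.4 to 0.9 kg, on the rails, axes as the track's. Origin under the board's centre at the feet's undersides: 24 mm above the worktop while sliding, 16 mm when dropped in. Board top 18 mm above the origin. Its rear edge has an upright orange lip 100 mm wide, x = -65 to -57 mm, top 60 mm above the origin. Starts 85 to 130 mm short.
- push_face (a point): Middle of the rear face of the orange lip, 40 mm above the carrier's origin (64 mm above the worktop while sliding), the place to push, in the track's +x direction. Sliding takes about 3 to 8 N.
- dish: Loose black sample dish full of brown seed, 109 mm across, 35 mm high, about 0.28 kg, standing on the carrier between four steel pins 13 mm high, its centre 4 mm ahead of the carrier's origin. Origin at the centre of its underside, 18 mm above the carrier's origin.
- bolt (a joint): Slide of the steel bolt at the track's +y side: 0 to 0.003 drawn back, 0.025 m home at a firm stop. Moves in the track's -y direction (toward the robot), passes 3 mm over the dropped board, 16 mm in over its edge; it strikes the edge of a board that has not dropped, and pushed out early it bars the carrier's way. About 2 N of friction, no spring: it stays where it is left.
- bolt_knob (a point): Middle of the bolt's upright red knob, 16 mm in diameter, 72 mm above the worktop; the red part reaches from 56 to 88 mm above it. Push its far side (toward the track's -y). It moves with the bolt. The bolt's grey housing, between knob and rails (track y 81 to 96 mm, x 12 to 48 mm), has its top 56 mm above the worktop.
- jar_green: Loose bystander: sample jar with green cap, 63 mm wide, 75 mm high; origin under its centre.
- jar_white: Loose bystander: sample jar with white cap, 63 mm wide, 75 mm high; origin under its centre.
- blue_pot: Loose bystander: small blue pot, 74 mm wide, 46 mm high; origin under its centre.
- beaker: Loose bystander: glass beaker, 55 mm wide, 70 mm high; origin under its centre.
- note_pad: Loose bystander: yellow note pad, 77 x 76 x 12 mm; origin under its centre.
- marker: Loose bystander: red marker pen lying down, 128 mm long, 18 mm high; origin under its centre.
Not all that is in view belongs to the job. There is more than one size of the dish; the job needs the larger.

How it is judged (in metres and radians):
On the way, in this order (a step that is already met when the one before it is completed fails the run):
1. the carrier has dropped into the notches, the dish on it, with the bolt still drawn back (z of carrier in the frame of track between 0.012 and 0.019 m and x of carrier in the frame of track between -0.006 and 0.006 m and angle between carrier's own z axis and vertical below 0.03 rad and horizontal distance between dish and carrier below 0.012 m and z of dish in the frame of carrier below 0.023 m and angle between dish's own z axis and vertical below 0.06 rad and value of joint bolt below 0.01 m), for 0.2 s.
2. the bolt is pushed home over the board (z of carrier in the frame of track between 0.012 and 0.019 m and x of carrier in the frame of track between -0.006 and 0.006 m and angle between carrier's own z axis and vertical below 0.03 rad and value of joint bolt above 0.021 m), for 0.2 s.
At the end, for the whole second after the job is handed in: Carrier level in the notches (origin 12-19 mm above the worktop, within 6 mm of the track origin along the rails, tilt < 0.03 rad), dish between its pins (within 12 mm of the carrier origin, underside within 5 mm of the board, tilt < 0.06 rad), bolt in beyond 21 of 25 mm, all at rest (all of step 2 and horizontal distance between dish and carrier below 0.012 m and z of dish in the frame of carrier below 0.023 m and angle between dish's own z axis and vertical below 0.06 rad and linear speed of each of carrier, dish below 0.01 m/s); the robot touches nothing.
It fails at once if the carrier was lifted off its rails (over 10 mm) or tipped (over 0.2 rad) (z of carrier in the frame of track above 0.034 m or angle between carrier's own z axis and vertical above 0.2 rad).
It fails at once if the dish was lifted or knocked out of its place on the carrier (z of dish in the frame of carrier above 0.03 m or horizontal distance between dish and carrier above 0.02 m).
It fails at once if a bystander was moved by more than 3 cm (distance of any of jar_green, jar_white, blue_pot, beaker, note_pad, marker from where it was at the start of the episode above 0.03 m).
It also fails if it takes over 51 s, if anything falls off the work surface, if the arm or the gripper's body presses on something with over 40 N, if the wrist force passes 120 N, or if a joint passes its speed limit or range.

## Working session

There is one attempt and no reset: what is moved stays moved. The work goes in short steps, Python scripts to look and compute and a shell command to move; the robot and the scene stay as the last step left them, time stands still between calls to the robot, and variables do not carry over. Pictures are saved under pics/ and viewed, at most 10 in all, crops included, and the job is handed in when it is done.

```bash
ls; mkdir -p pics; python3 - <<'E'
from workcell import env, grab_frame, camera_model, models
import cv2, numpy as np
s=env.state(); print(s['time_s'],s['ee_pos'],s['ee_rot'],s['force'])
for c in ['scene','side']:
    cv2.imwrite(f'pics/{c}0.png',grab_frame(c))
    for n in ['track','carrier','push_face','dish','bolt','bolt_knob','jar_green','jar_white','blue_pot','beaker','note_pad','marker']:
        r=models.search_frame(n,c); print(c,n,[(np.round(d['point']).tolist(),round(d['p'],2)) for d in r[:3]])
print(env.state()['time_s'])
E
```

```text
pics
0.0 [259.035346   512.72450254 184.32417706] [-1.79898346e+02 -1.40005558e-03  1.53196298e+02] [-0.28014925  0.88107823 -0.02721073]
scene track [([470.0, 174.0, 22.0], 0.85)]
scene carrier [([472.0, 292.0, 45.0], 0.66)]
scene push_face [([474.0, 290.0, 47.0], 0.96)]
scene dish [([491.0, 257.0, 68.0], 0.64), ([739.0, 171.0, 18.0], 0.45)]
scene bolt [([641.0, 152.0, 56.0], 0.56), ([395.0, -166.0, 25.0], 0.44), ([386.0, -350.0, 12.0], 0.32)]
scene bolt_knob [([472.0, 175.0, 21.0], 0.57), ([644.0, 151.0, 58.0], 0.45)]
scene jar_green [([395.0, -166.0, 25.0], 0.56)]
scene jar_white [([585.0, 482.0, 44.0], 0.75)]
scene blue_pot [([397.0, -168.0, 23.0], 0.71)]
scene beaker [([524.0, 508.0, 44.0], 0.78)]
scene note_pad [([375.0, -62.0, 13.0], 0.58)]
scene marker [([386.0, -350.0, 11.0], 0.82)]
side track [([499.0, 227.0, 20.0], 0.9)]
side carrier [([510.0, 254.0, 41.0], 0.83)]
side push_face [([510.0, 248.0, 38.0], 0.82), ([601.0, 474.0, 53.0], 0.46)]
side dish [([513.0, 250.0, 78.0], 0.63)]
side bolt [([649.0, 155.0, 81.0], 0.44)]
side bolt_knob [([648.0, 152.0, 78.0], 0.51)]
side jar_green [([509.0, 252.0, 72.0], 0.62), ([696.0, 325.0, 77.0], 0.55)]
side jar_white [([601.0, 476.0, 52.0], 0.67)]
side blue_pot [([376.0, -156.0, 22.0], 0.88), ([542.0, 497.0, 45.0], 0.41)]
side beaker [([537.0, 501.0, 46.0], 0.78)]
side note_pad [([380.0, -67.0, 18.0], 0.73), ([390.0, -365.0, 18.0], 0.57), ([499.0, 223.0, 19.0], 0.34)]
side marker [([393.0, -364.0, 19.0], 0.79), ([539.0, 499.0, 45.0], 0.32)]
1.3
```

View pics/scene0.png

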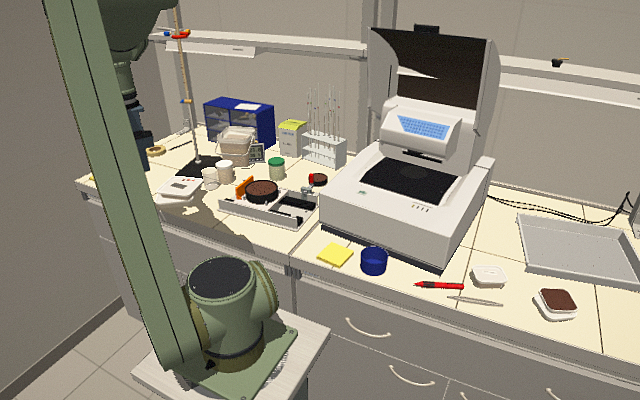

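View pics/side0.png

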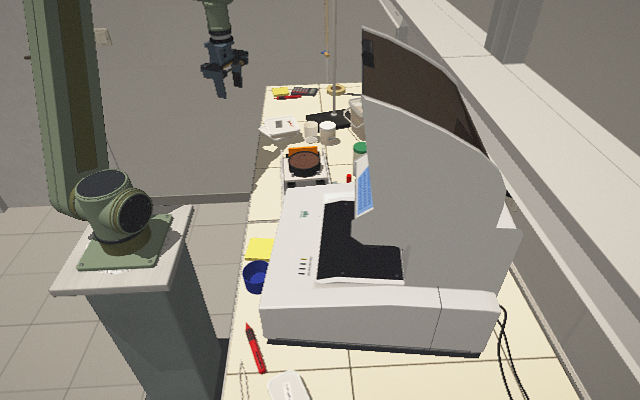

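The scene picture shows the orange lip at about (243,187), the dish at (262,191) and the red knob at (312,179), with the jars behind the lip at (210–275,170). The side picture agrees. Next I'll go above the carrier for a look with the wrist camera.

```bash
cat > h.py <<'E'
from workcell import env, grab_frame, camera_model, models
import cv2, numpy as np
from scipy.spatial.transform import Rotation as Ro
np.set_printoptions(precision=1,suppress=True)
def pose():
    s=env.state(); return np.array(s['ee_pos'],float), Ro.from_euler('xyz',s['ee_rot'],degrees=True).as_matrix(), s
def cam(c,p=None,R=None):
    m=camera_model(c)
    if c!='wrist': return m['K'],m['k1'],np.array(m['R']),np.array(m['t'])
    M=np.array(m['mount']); Rc=R@M[:3,:3]; o=R@M[:3,3]+p
    return m['K'],m['k1'],Rc.T,-Rc.T@o
def proj(cm,X):
    K,k1,R,t=cm; X=np.atleast_2d(X)@R.T+t; u=X[:,:2]/X[:,2:]; u=u*(1+k1*(u**2).sum(1,keepdims=True))
    return (np.c_[u,np.ones(len(u))]@np.array(K).T)[:,:2]
def unproj(cm,px,z):
    K,k1,R,t=cm; d=np.array([k1,0,0,0.])
    u=cv2.undistortPoints(np.array([[px]],float),np.array(K,float),d)[0,0]
    o=-R.T@t; r=R.T@np.array([*u,1]); return o+r*(z-o[2])/r[2]
def rel(target,yaw):
    p,R,s=pose(); Rt=Ro.from_euler('xyz',[180,0,yaw],degrees=True).as_matrix()
    print('t',round(s['time_s'],2),'tcp',p,'rot',np.array(s['ee_rot']),'F',np.array(s['force']))
    print('shift in current tool',R.T@(np.array(target)-p),'in target tool',Rt.T@(np.array(target)-p),'turn',Ro.from_matrix(R.T@Rt).as_rotvec(degrees=True))
E
python3 - <<'E'
from h import *
m=camera_model('wrist'); print(np.array(m['mount']),np.array(m['K']))
rel([490,250,330],193)
E
```

```text
[[  -0.    -1.    -0.2   67.4]
 [   1.    -0.    -0.     0.1]
 [   0.    -0.2    1.  -199.9]
 [   0.     0.     0.     1. ]] [[287.    0.  316.6]
 [  0.  287.  200.2]
 [  0.    0.    1. ]]
t 1.3 tcp [259.3 513.2 185.2] rot [180.    0.  153.2] F [-0.2  0.1  1. ]
shift in current tool [-324.6 -130.9 -144.8] in target tool [-165.6 -308.4 -144.8] turn [  0.    0.  -39.8]
```

```bash
python3 - <<'E'
import cv2
a=cv2.imread('pics/scene0.png')[150:240,150:350]; cv2.imwrite('pics/c0.png',cv2.resize(a,None,fx=4,fy=4,interpolation=cv2.INTER_CUBIC))
E
```

```text
(no output)
```

View pics/c0.png

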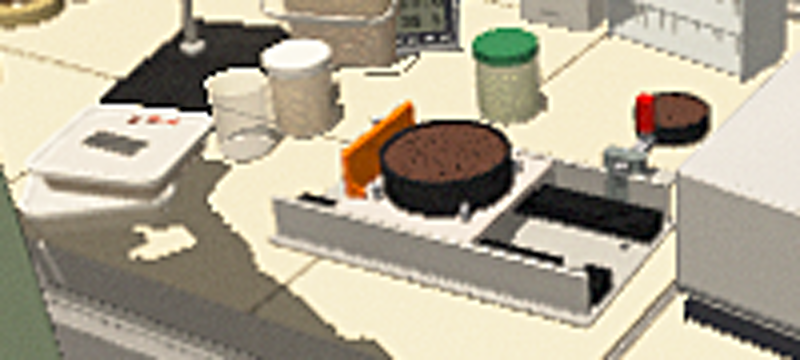

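The crop shows the carrier's lip at left, with the beaker and white jar behind it. The knob stands behind its housing, with the small look-alike dish beyond it and the scanner body close on the right.

```bash
python3 -m crank '1 -40 -16 -40 0 0 0; 1 -55 -22 -20 0 0 0; 1 -55 -22 -20 0 0 0; 1 -55 -22 -20 0 0 0; 1 -55 -22 -20 0 0 0; 1 -55 -22 -20 0 0 0; 1 0 0 0 0 0 -10; 1 0 0 0 0 0 -10; 1 0 0 0 0 0 -10; 1 0 0 0 0 0 -10' 10; python3 - <<'E'
from h import *
p,R,s=pose(); im=grab_frame('wrist'); cv2.imwrite('pics/w1.png',im); print(s['time_s'],p,s['ee_rot'])
for n in ['track','carrier','push_face','dish','bolt_knob','beaker','jar_white','jar_green']:
    print(n,[(np.round(d['point']).tolist(),round(d['p'],2)) for d in models.search_frame(n,'wrist')[:3]])
np.savez('w1.npz',p=p,R=R)
E
```

```text
time_s: 2.55
ee_pos: [483.6, 258.7, 325.1]
ee_rot: [180.0, 0.0, -166.5]
force: [0.0, -0.2, 0.2]
gripper_width: 0.3
gripper_force: 0.0
2.55 [483.6 258.7 325.1] [ 180.     0.  -166.5]
track [([500.0, 175.0, 6.0], 0.58)]
carrier [([469.0, 286.0, 44.0], 0.89)]
push_face [([468.0, 285.0, 37.0], 0.66)]
dish [([508.0, 264.0, 76.0], 0.61)]
bolt_knob [([499.0, 175.0, 8.0], 0.32), ([470.0, 285.0, 39.0], 0.2)]
beaker [([538.0, 523.0, 39.0], 0.62)]
jar_white [([612.0, 500.0, 73.0], 0.74), ([507.0, 266.0, 77.0], 0.18)]
jar_green []
```

View pics/w1.png

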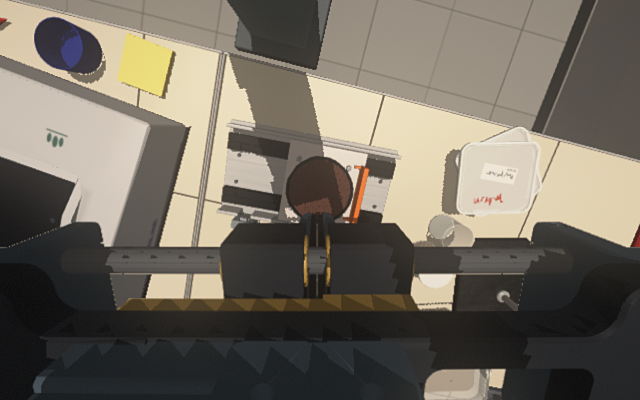

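The wrist view shows the track, with its front cheek from about (232,122) to (399,156). The dish rim is centred near (320,189), and the lip's top runs from (367,167) to (356,224). The beaker is at (450,232).

```bash
python3 - <<'E'
from h import *
d=np.load('w1.npz'); cm=cam('wrist',d['p'],d['R']); im=cv2.imread('pics/w1.png')
for nm,px,z in [('cheekL',(232,122),44),('cheekR',(399,153),44),('dish',(320,189),77),('lip top',(367,167),84),('lip bot',(356,223),84)]:
    print(nm,unproj(cm,px,z))
cr=im[100:260,180:500]; cv2.imwrite('pics/w1c.png',cv2.resize(cr,None,fx=2.5,fy=2.5,interpolation=cv2.INTER_CUBIC))
# orange blob
hsv=cv2.cvtColor(im,cv2.COLOR_BGR2HSV); mk=cv2.inRange(hsv,(5,150,120),(18,255,255)); mk[:150]=0; mk[235:]=0
ys,xs=np.nonzero(mk); print(len(xs),xs.min(),xs.max(),ys.min(),ys.max())
pts=np.c_[xs,ys].astype(np.float32); r=cv2.minAreaRect(pts); print(r, cv2.boxPoints(r))
for b in cv2.boxPoints(r): print(unproj(cm,b,84))
E
```

```text
cheekL [438.8 107.   44. ]
cheekR [423.2 384.9  44. ]
dish [506.7 269.8  77. ]
lip top [454.8 331.6  84. ]
lip bot [546.1 339.1  84. ]
287 344 368 166 222
((356.2815856933594, 194.14334106445312), (13.948038101196289, 56.290958404541016), 11.725111961364746) [[343.7 220.3]
 [355.2 165.2]
 [368.8 168. ]
 [357.4 223.1]]
[546.3 318.7  84. ]
[456.3 313.1  84. ]
[455.6 334.7  84. ]
[545.8 341.4  84. ]
```

View pics/w1c.png

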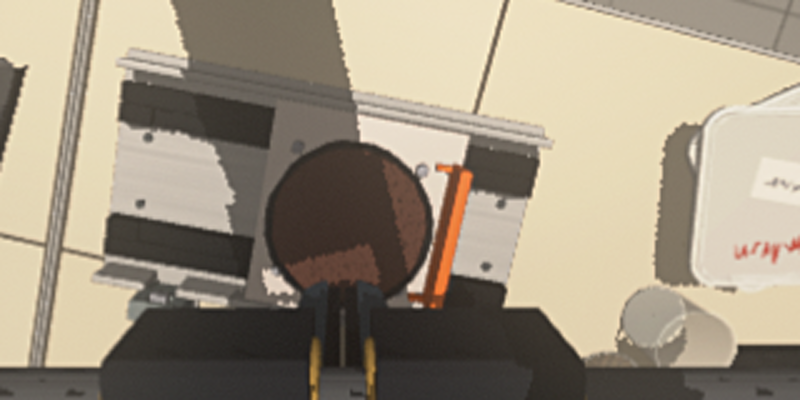

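```bash
python3 - <<'E'
from h import *
rel([501,368,60],-176.3)
E
```

```text
t 3.0 tcp [483.6 258.8 325.1] rot [ 180.     0.  -166.9] F [-0.1 -0.1 -0.4]
shift in current tool [-41.8 102.3 265.1] in target tool [-24.5 107.8 265.1] turn [0.  0.  9.4]
```

```bash
python3 -m crank '1 0 0 0 0 0 9.4; 1 -12 54 20 0 0 0; 1 -12 54 20 0 0 0; 1 0 0 60 0 0 0; 1 0 0 60 0 0 0; 1 0 0 50 0 0 0; 1 0 0 0 0 0 0'; python3 - <<'E'
from h import *
p,R,s=pose(); im=grab_frame('wrist'); cv2.imwrite('pics/w2.png',im); print(s['time_s'],p,s['ee_rot'],s['force'])
np.savez('w2.npz',p=p,R=R)
E
```

```text
time_s: 3.88
ee_pos: [497.8, 366.4, 111.2]
ee_rot: [-179.7, -0.5, -176.2]
force: [-0.2, -0.1, 0.4]
gripper_width: 0.5
gripper_force: 0.0
3.875 [497.8 366.4 111.2] [-179.7   -0.5 -176.2] [-0.2 -0.1  0.4]
```

View pics/w2.png

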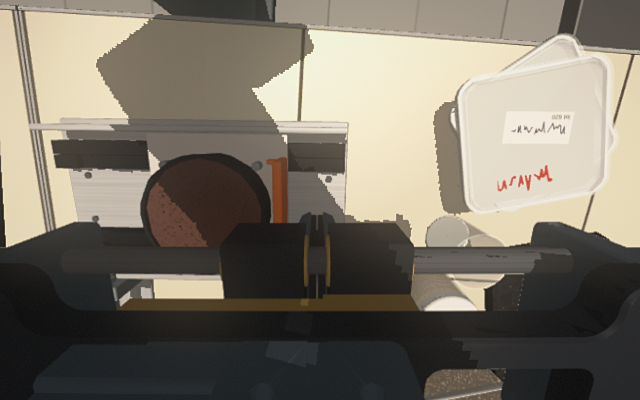

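The wrist view shows the fingertips at about (315,225), just behind the lip, whose rear edge is at about x=288. The track runs level in the picture. I'll check the gap and the remaining slide distance.

```bash
python3 - <<'E'
from h import *
d=np.load('w2.npz'); cm=cam('wrist',d['p'],d['R'])
a=unproj(cm,(57,121),44);b=unproj(cm,(347,125),44);print(a,b,np.degrees(np.arctan2(*(a-b)[[1,0]])))
print('lip rear',unproj(cm,(287,162),84),unproj(cm,(288,218),84),'rail end',unproj(cm,(345,150),24),'rail fwd end',unproj(cm,(53,150),24))
print('dish',unproj(cm,(207,208),77))
print('fingertip px',proj(cm,d['p']+d['R']@np.array([0,0,11])))
E
```

```text
[437.8 125.   44. ] [424.5 388.8  44. ] -87.12200902660895
lip rear [457.  340.2  84. ] [503.2 343.   84. ] rail end [448.  390.9  24. ] rail fwd end [466.9  99.1  24. ]
dish [501.2 273.3  77. ]
fingertip px [[316.5 219.3]]
```

```bash
python3 -m crank '1 -5 0 25 0 0 0; 1 0 0 25 0 0 0; 1 0 0 0 0 0 0'
```

```text
time_s: 4.3
ee_pos: [506.0, 368.9, 66.5]
ee_rot: [180.0, 0.1, -176.2]
force: [-0.3, -0.8, 0.1]
gripper_width: 0.5
gripper_force: 0.0
```

```bash
python3 -m crank '1 0 -6 2 0 0 0; 1 0 -5 1 0 0 0; 1 0 -5 0 0 0 0; 1 0 -5 0 0 0 0; 1 0 -5 0 0 0 0; 1 0 -5 0 0 0 0; 1 0 -5 0 0 0 0; 1 0 -5 0 0 0 0'
```

```text
time_s: 5.3
ee_pos: [508.1, 327.3, 62.1]
ee_rot: [180.0, -0.0, -176.2]
force: [-0.2, 0.8, -0.8]
gripper_width: 0.1
gripper_force: 0.0
```

```bash
python3 - <<'E'
from h import *
p,R,s=pose(); im=grab_frame('wrist'); cv2.imwrite('pics/w3.png',im[80:320,0:420]); print(s['time_s'],p,s['force'],env.state()['force'])
E
```

```text
5.3 [508.1 327.3  62.1] [-0.2  0.8 -0.8] [-0.   0.2  0.5]
```

View pics/w3.png

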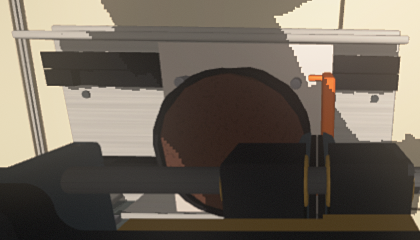

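```bash
python3 - <<'E'
from h import *
p,R,s=pose()
out=[]
for c,(x,y) in [('side',(250,110)),('scene',(190,140))]:
    im=grab_frame(c); cm=cam(c)
    t=proj(cm,p+R@np.array([0,0,11])); print(c,'tip',t,'pushface start',proj(cm,[[503,339,64],[503,339,84]]))
    out.append(cv2.resize(im[y:y+90,x:x+130],None,fx=3,fy=3,interpolation=cv2.INTER_CUBIC))
cv2.imwrite('pics/c4.png',np.hstack(out))
for c in ['side','scene']:
  for n in ['push_face','dish']:
    print(c,n,[(np.round(d['point']).tolist(),round(d['p'],2)) for d in models.search_frame(n,c)[:2]])
E
```

```text
side tip [[303.4 156.2]] pushface start [[301.7 151.1]
 [301.5 146.2]]
scene tip [[247.1 189.9]] pushface start [[242.8 186.4]
 [242.2 181.2]]
side push_face [([508.0, 247.0, 40.0], 0.94), ([602.0, 472.0, 51.0], 0.6)]
side dish [([512.0, 254.0, 78.0], 0.61)]
scene push_face [([471.0, 282.0, 44.0], 0.71)]
scene dish [([494.0, 256.0, 71.0], 0.63), ([691.0, 324.0, 50.0], 0.53)]
```

View pics/c4.png

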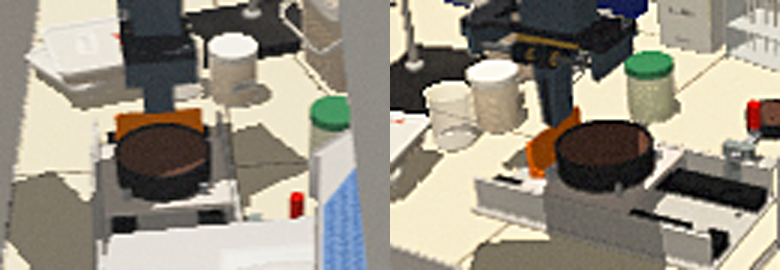

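```bash
python3 - <<'E'
from h import *
p,R,s=pose(); print(p,s['gripper_width'],s['ee_rot'])
for c in ['scene','side']:
    cm=cam(c)
    print(c,'finger col z51,70,85,110',proj(cm,[[508,327,z] for z in (51,70,85,110)]).tolist())
    print(' lip near/far rear corners top,bottom',proj(cm,[[453,336,84],[453,336,42],[552,342,84],[552,342,42]]).tolist())
    im=grab_frame(c); x,y=(285,130) if c=='side' else (225,160)
    cr=im[y:y+40,x:x+50]; globals()[c]=cv2.resize(cr,None,fx=8,fy=8,interpolation=cv2.INTER_NEAREST)
cv2.imwrite('pics/c5.png',np.hstack([side,scene]))
cm=cam('wrist',p,R)
print('wrist finger front edge tips tooly -8/8 at z51,85',proj(cm,[p+R@np.array([16,yy,zz]) for yy in(-8,8) for zz in (11,-23)]).tolist())
E
```

```text
[508.1 327.8  62.2] 0.4591213369245269 [ 180.     0.  -176.2]
scene finger col z51,70,85,110 [[246.962750376048, 189.90706140041232], [246.40655549942653, 184.98554271138087], [245.96336816231945, 181.04901753483065], [245.2166883357089, 174.38631839166297]]
 lip near/far rear corners top,bottom [[233.63070435361237, 187.9959694133988], [235.1089049141545, 199.1040551818971], [250.07571356108866, 174.90296065963733], [251.20157075090668, 185.58615870390778]]
side finger col z51,70,85,110 [[303.4006699520299, 156.15456263652575], [303.15382076484144, 151.49689661715664], [302.95581127672784, 147.76116011766393], [302.6194852744078, 141.41669565875395]]
 lip near/far rear corners top,bottom [[286.8425586839797, 147.27810308333102], [287.6968513811172, 157.56832019001098], [315.7143224239803, 145.14090637360653], [316.0128217991071, 155.42263279516717]]
wrist finger front edge tips tooly -8/8 at z51,85 [[305.89889185141334, 199.12001745251152], [303.9493105262132, 211.64041382640613], [327.05498879325694, 199.12021934199433], [328.8991486738708, 211.64124113574775]]
```

View pics/c5.png

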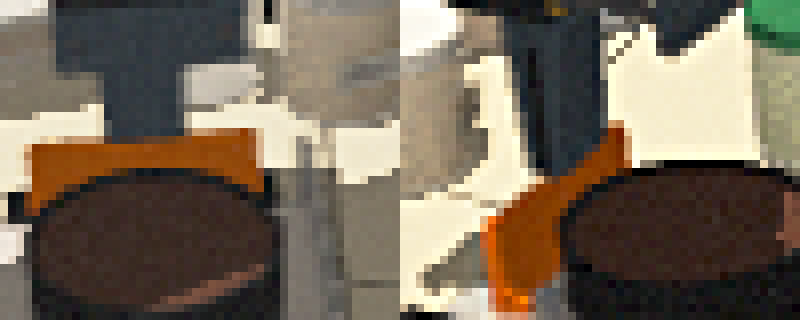

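The pictures show the fingertip ending at about z≈86, just over the lip's top. In the scene crop it ends at about (245,181) and in the side crop at about (303,147), so it has passed above the lip without touching. The carrier has not moved. I'll back off and go lower, watching the force.

```bash
python3 -m crank '1 3 0 -15 0 0 0; 1 0 22 0 0 0 0; 1 0 22 0 0 0 0; 1 0 0 15 0 0 0; 1 0 0 10 0 0 0; 1 0 0 10 0 0 0; 1 0 0 0 0 0 0'; python3 - <<'E'
from h import *
p,R,s=pose(); cm=cam('wrist',p,R); print(p,s['force'])
im=grab_frame('wrist'); cv2.imwrite('pics/w6.png',im)
hsv=cv2.cvtColor(im,cv2.COLOR_BGR2HSV); mk=cv2.inRange(hsv,(5,150,80),(18,255,255)); mk[:120]=0; mk[240:]=0
n,l,st,ce=cv2.connectedComponentsWithStats(mk); 
for i in range(1,n):
    if st[i,4]>40: print(st[i],ce[i])
E
```

```text
time_s: 6.62
ee_pos: [501.5, 370.3, 40.7]
ee_rot: [-179.9, -0.1, -176.2]
force: [-0.4, -0.9, -0.2]
gripper_width: 0.4
gripper_force: 0.0
[501.5 370.3  40.7] [-0.4 -0.9 -0.2]
[ 242  161   30   62 1515] [258.3 191.8]
```

```bash
python3 -m crank '1 0 -5 5 0 0 0; 1 0 -5 0 0 0 0; 1 0 -5 0 0 0 0; 1 0 -5 0 0 0 0; 1 0 -5 0 0 0 0; 1 0 -5 0 0 0 0'; cat > lip.py <<'E'
from h import *
p,R,s=pose(); cm=cam('wrist',p,R); im=grab_frame('wrist')
hsv=cv2.cvtColor(im,cv2.COLOR_BGR2HSV); mk=cv2.inRange(hsv,(5,150,80),(18,255,255)); mk[:120]=0; mk[240:]=0
n,l,st,ce=cv2.connectedComponentsWithStats(mk); i=1+np.argmax(st[1:,4]); e=st[i,0]+st[i,2]
print('t',s['time_s'],p,np.array(s['force']),st[i],'lip rear y at z84,76',unproj(cm,(e,180),84),unproj(cm,(e,180),76))
E
python3 lip.py
```

```text
time_s: 7.42
ee_pos: [504.3, 342.1, 37.4]
ee_rot: [179.9, 0.0, -176.2]
force: [-0.7, 4.0, -0.4]
gripper_width: 0.4
gripper_force: 1.9
t 7.425 [504.3 342.1  37.4] [-0.7  4.  -0.4] [ 274  160   28   63 1106] lip rear y at z84,76 [464.2 331.6  84. ] [465.7 331.3  76. ]
```

```bash
python3 -m crank '1 0 -6 0 0 0 0; 1 0 -6 0 0 0 0; 1 0 -6 0 0 0 0; 1 0 -6 0 0 0 0; 1 0 -6 0 0 0 0; 1 0 -6 0 0 0 0; 1 0 -6 0 0 0 0; 1 0 -6 0 0 0 0; 1 0 -6 0 0 0 0; 1 0 -5 0 0 0 0'; python3 lip.py
```

```text
time_s: 8.72
ee_pos: [508.0, 282.2, 37.3]
ee_rot: [180.0, 0.0, -176.2]
force: [-0.6, 5.5, 1.9]
gripper_width: 0.6
gripper_force: 2.7
t 8.725 [508.  282.2  37.3] [-0.6  5.5  1.9] [ 274  160   28   63 1100] lip rear y at z84,76 [468.  271.8  84. ] [469.4 271.5  76. ]
```

Pushing steadily, with about 28 mm still to go. I'll slow down.

```bash
python3 -m crank '1 0 -4 0 0 0 0; 1 0 -4 0 0 0 0; 1 0 -4 0 0 0 0; 1 0 -3 0 0 0 0; 1 0 -2 0 0 0 0; 1 0 -2 0 0 0 0; 1 0 -2 0 0 0 0; 1 0 -2 0 0 0 0'; python3 lip.py
```

```text
time_s: 9.78
ee_pos: [509.4, 259.7, 37.3]
ee_rot: [180.0, -0.0, -176.2]
force: [-1.0, 5.3, 1.6]
gripper_width: 0.8
gripper_force: 2.8
t 9.775 [509.4 259.7  37.3] [-1.   5.3  1.6] [ 274  160   28   63 1097] lip rear y at z84,76 [469.4 249.2  84. ] [470.8 248.9  76. ]
```

```bash
python3 -m crank '1 0 -2 0 0 0 0; 1 0 -2 0 0 0 0; 1 0 -2 0 0 0 0; 1 0 0 0 0 0 0'; python3 lip.py;  python3 -m crank '1 0 -2 0 0 0 0; 1 0 -2 0 0 0 0; 1 0 0 0 0 0 0'; python3 lip.py
```

```text
time_s: 10.32
ee_pos: [509.7, 253.2, 37.0]
ee_rot: [-180.0, -0.0, -176.2]
force: [-1.5, 4.1, 1.2]
gripper_width: 0.6
gripper_force: 1.8
t 10.325 [509.7 253.2  37. ] [-1.5  4.1  1.2] [ 277  159   27   64 1032] lip rear y at z84,76 [469.6 243.9  84. ] [471.  243.6  76. ]
time_s: 10.75
ee_pos: [510.0, 251.0, 37.1]
ee_rot: [179.8, -0.0, -176.3]
force: [-3.0, 8.8, -0.6]
gripper_width: 0.6
gripper_force: 4.4
t 10.75 [510.  251.   37.1] [-3.   8.8 -0.6] [ 277  159   27   64 1032] lip rear y at z84,76 [469.8 241.6  84. ] [471.2 241.3  76. ]
```

```bash
python3 -m crank '1 0 -2 0 0 0 0; 1 0 -1.5 0 0 0 0; 1 0 0 0 0 0 0'; python3 lip.py
```

```text
time_s: 11.18
ee_pos: [510.1, 250.8, 37.7]
ee_rot: [179.5, 0.0, -176.4]
force: [-5.2, 17.2, 0.5]
gripper_width: 0.7
gripper_force: 9.0
t 11.175 [510.1 250.8  37.7] [-5.2 17.2  0.5] [ 277  159   27   64 1039] lip rear y at z84,76 [470.  241.2  84. ] [471.4 241.   76. ]
```

The force rose to 17 N without further motion and the lip's image shrank, so the carrier has dropped and is against the notch walls. I'll back off and rise, then locate the knob by triangulation.

```bash
python3 -m crank '1 0 8 0 0 0 0; 1 0 12 0 0 0 0; 1 0 0 -50 0 0 0; 1 0 0 -60 0 0 0; 1 0 0 -50 0 0 0; 1 0 0 0 0 0 0'; python3 - <<'E'
from h import *
from scipy.optimize import least_squares
p,R,s=pose(); print(s['time_s'],p,np.array(s['qpos']),s['force'])
obs={}
for c,(x0,x1,y0,y1) in [('scene',(295,330,165,200)),('side',(338,360,165,195))]:
    im=grab_frame(c); hsv=cv2.cvtColor(im,cv2.COLOR_BGR2HSV)
    mk=cv2.inRange(hsv,(0,170,90),(4,255,255))|cv2.inRange(hsv,(174,170,90),(180,255,255)); m=np.zeros_like(mk); m[y0:y1,x0:x1]=mk[y0:y1,x0:x1]
    ys,xs=np.nonzero(m); print(c,len(xs),xs.min(),xs.max(),ys.min(),ys.max())
    obs[c]=np.array([xs.mean(),ys.mean()])
    for n in ['carrier','dish','bolt_knob']: print(c,n,[(np.round(d['point']).tolist(),round(d['p'],2)) for d in models.search_frame(n,c)[:2]])
r=least_squares(lambda X:np.r_[[proj(cam(c),X)[0]-obs[c] for c in obs]].ravel(),[646,152,72]); print('knob',r.x,r.fun)
for z in (72,): print([unproj(cam(c),obs[c],z) for c in obs])
cm=cam('wrist',p,R); im=grab_frame('wrist'); cv2.imwrite('pics/w7.png',im)
d=np.load('w1.npz'); c1=cam('wrist',d['p'],d['R'])
for z in (60,120,160): print('scanner corner',unproj(c1,(188,127),z),unproj(c1,(155,230),z))
E
```

```text
time_s: 11.98
ee_pos: [511.7, 266.6, 201.7]
ee_rot: [179.9, 0.5, -176.2]
force: [0.4, 0.3, -0.9]
gripper_width: 0.1
gripper_force: 0.0
11.975 [511.7 266.6 201.7] [ 26.4  17.6  88.2  -0.1  73.6 -67.3] [ 0.4  0.3 -0.9]
scene 42 309 313 174 182
scene carrier [([486.0, 205.0, 34.0], 0.64), ([642.0, 153.0, 60.0], 0.28)]
scene dish [([496.0, 159.0, 63.0], 0.63), ([740.0, 170.0, 20.0], 0.53)]
scene bolt_knob [([642.0, 151.0, 57.0], 0.49)]
side 35 347 351 174 182
side carrier [([508.0, 233.0, 61.0], 0.58)]
side dish [([515.0, 178.0, 67.0], 0.61)]
side bolt_knob [([601.0, 472.0, 54.0], 0.73), ([647.0, 153.0, 75.0], 0.52)]
knob [645.5 156.2  74.7] [-0.3 -0.6 -0.1  0.6]
[array([646.4, 155.6,  72. ]), array([646.5, 162.9,  72. ])]
scanner corner [461.8  45.2  60. ] [646.1  12.   60. ]
scanner corner [456.1  70.7 120. ] [616.7  41.8 120. ]
scanner corner [452.4  87.8 160. ] [597.1  61.7 160. ]
```

View pics/w7.png

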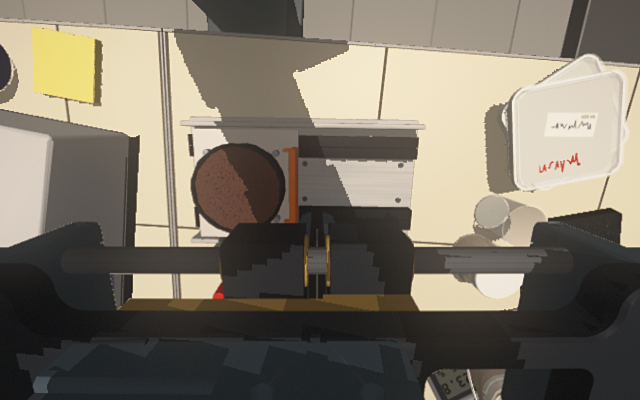

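The wrist view shows the dish upright at (238,187) on the dropped carrier, the lip at (293,185), and the knob's red peeking out at (219,296). The triangulated knob is at (646,156,~73). I'll turn so the gripper's long side lies across the rails, then go to the far side.

```bash
python3 -m crank '1 0 0 -20 0 0 10; 1 0 0 0 0 0 10; 1 0 0 0 0 0 10; 1 0 0 0 0 0 10; 1 0 0 0 0 0 10; 1 0 0 0 0 0 10; 1 0 0 0 0 0 10; 1 0 0 0 0 0 10; 1 0 0 0 0 0 10; 1 0 0 0 0 0 0'; python3 -c "
from h import *
rel([682,158,120],93.5)"
```

```text
time_s: 13.68
ee_pos: [509.0, 265.9, 216.7]
ee_rot: [-180.0, 0.0, 93.9]
force: [-0.5, -0.1, 1.1]
gripper_width: 0.6
gripper_force: 0.0
t 13.68 tcp [509.  265.9 216.7] rot [-180.     0.    93.9] F [-0.5 -0.1  1.1]
shift in current tool [-119.5  165.3   96.7] in target tool [-118.3  166.1   96.7] turn [-0.   0.   0.4]
```

```bash
python3 -m crank '1 -30 41 0 0 0 0; 1 -30 42 0 0 0 0; 1 -30 41 0 0 0 0; 1 -30 42 0 0 0 0; 1 0 0 40 0 0 0; 1 0 0 40 0 0 0; 1 0 0 0 0 0 0'; python3 - <<'E'
from h import *
p,R,s=pose(); print(p,s['force'])
im=grab_frame('scene'); cm=cam('scene'); cms=cam('side'); cv2.imwrite('pics/s8.png',im)
for c in('scene','side'): print(c,proj(cam(c),[[682,158,z] for z in(100,160,200)]).tolist(),proj(cam(c),[646,156,72]))
for nme in['scene']:
    print([(np.round(d['point']).tolist(),round(d['p'],2)) for d in models.search_frame('bolt_knob','scene')[:3]])
E
```

```text
time_s: 14.55
ee_pos: [680.3, 156.6, 133.0]
ee_rot: [-179.5, 0.1, 93.9]
force: [0.2, -0.4, 0.7]
gripper_width: 0.6
gripper_force: 0.0
[680.3 156.6 133. ] [ 0.2 -0.4  0.7]
scene [[315.0258530440463, 166.22532628677288], [314.8572542456596, 150.38660305843956], [314.74202565550974, 139.43799637789814]] [[310.8 177.8]]
side [[360.54527057173755, 170.7439546363289], [361.4890929262343, 154.1692457488166], [362.15380077713485, 142.51010697301513]] [[348.6 179. ]]
[([644.0, 152.0, 64.0], 0.46)]
```

```bash
python3 -m crank '1 0 2 30 0 0 0; 1 0 0 30 0 0 0; 1 0 0 15 0 0 0; 1 0 0 0 0 0 0' && python3 -m crank '1 0 0 10 0 0 0; 1 0 0 8 0 0 0; 1 0 0 0 0 0 0'; python3 - <<'E'
from h import *
p,R,s=pose()
im=grab_frame('scene'); sd=grab_frame('side')
cv2.imwrite('pics/c9.png',np.hstack([cv2.resize(im[140:200,270:350],None,fx=5,fy=5),cv2.resize(sd[140:200,310:390],None,fx=5,fy=5)]))
E
```

```text
time_s: 15.15
ee_pos: [685.0, 157.6, 62.6]
ee_rot: [180.0, -0.0, 93.8]
force: [-0.5, -0.5, 0.2]
gripper_width: 0.4
gripper_force: 0.0
time_s: 15.52
ee_pos: [684.3, 157.3, 43.5]
ee_rot: [-179.9, 0.0, 93.8]
force: [0.2, 0.5, -0.7]
gripper_width: 0.6
gripper_force: 0.0
```

```bash
python3 -m crank '1 0 -4 3 0 0 0; 1 0 -4 0 0 0 0; 1 0 -4 0 0 0 0; 1 0 -4 0 0 0 0; 1 0 -4 0 0 0 0; 1 0 -4 0 0 0 0; 1 0 -4 0 0 0 0; 1 0 0 0 0 0 0'; cat > kn.py <<'E'
from h import *
from scipy.optimize import least_squares
p,R,s=pose(); print(s['time_s'],p,np.array(s['force']))
obs={}
for c,(x0,x1,y0,y1) in [('scene',(295,330,165,200)),('side',(332,360,165,195))]:
    im=grab_frame(c); hsv=cv2.cvtColor(im,cv2.COLOR_BGR2HSV)
    mk=cv2.inRange(hsv,(0,170,90),(4,255,255))|cv2.inRange(hsv,(174,170,90),(180,255,255)); m=np.zeros_like(mk); m[y0:y1,x0:x1]=mk[y0:y1,x0:x1]
    ys,xs=np.nonzero(m); print(c,len(xs),xs.min(),xs.max(),ys.min(),ys.max())
    obs[c]=np.array([xs.mean(),ys.mean()])
r=least_squares(lambda X:np.r_[[proj(cam(c),X)[0]-obs[c] for c in obs]].ravel(),[646,152,72]); print('knob',r.x,r.fun)
E
python3 kn.py
```

```text
time_s: 16.62
ee_pos: [656.5, 155.6, 41.3]
ee_rot: [-180.0, -0.0, 93.8]
force: [1.0, -0.6, -0.1]
gripper_width: 0.5
gripper_force: 0.5
16.625 [656.5 155.6  41.3] [ 1.  -0.6 -0.1]
scene 36 308 312 175 183
side 30 344 348 175 182
knob [637.5 156.6  72.9] [-0.2 -0.3 -0.   0.3]
```

The knob has moved 8 mm. I'll push on to the stop.

```bash
python3 -m crank '1 0 -4 0 0 0 0; 1 0 -4 0 0 0 0; 1 0 -3 0 0 0 0; 1 0 -2 0 0 0 0; 1 0 0 0 0 0 0'; python3 -m crank '1 0 -2 0 0 0 0; 1 0 -2 0 0 0 0; 1 0 0 0 0 0 0'
```

```text
time_s: 17.35
ee_pos: [643.4, 154.7, 41.1]
ee_rot: [-180.0, 0.0, 93.8]
force: [2.0, 1.2, 0.3]
gripper_width: 0.1
gripper_force: 0.6
time_s: 17.73
ee_pos: [641.2, 154.6, 41.3]
ee_rot: [179.8, -0.0, 93.8]
force: [5.0, 0.6, -0.9]
gripper_width: 0.3
gripper_force: 2.4
```

```bash
python3 kn.py
```

```text
17.725 [641.2 154.6  41.3] [ 5.   0.6 -0.9]
scene 41 306 310 177 185
side 29 339 343 175 182
knob [622.9 155.9  73.5] [-0.3 -0.6 -0.1  0.6]
```

```bash
python3 -m crank '1 0 -2 0 0 0 0; 1 0 -1.5 0 0 0 0; 1 0 0 0 0 0 0'; python3 kn.py
```

```text
time_s: 18.2
ee_pos: [641.2, 154.6, 41.6]
ee_rot: [179.4, -0.0, 93.8]
force: [11.3, 1.8, -4.9]
gripper_width: 0.4
gripper_force: 5.6
18.2 [641.2 154.6  41.6] [11.3  1.8 -4.9]
scene 42 306 310 177 185
side 29 339 343 175 182
knob [622.8 155.8  74. ] [-0.4 -0.7 -0.1  0.7]
```

The force is rising with no motion, so the bolt is at its firm stop. I'll back off, rise and make a last check.

```bash
python3 -m crank '1 0 6 0 0 0 0; 1 0 10 0 0 0 0; 1 0 6 0 0 0 0; 1 0 0 -30 0 0 0; 1 0 0 -50 0 0 0; 1 0 0 -50 0 0 0; 1 0 0 -30 0 0 0; 1 0 0 0 0 0 0'; python3 kn.py; python3 - <<'E'
from h import *
for c in('scene','side'):
    for n in ('dish','carrier','jar_green','jar_white','beaker'): print(c,n,[(np.round(d['point']).tolist(),round(d['p'],2)) for d in models.search_frame(n,c)[:1]])
E
```

```text
time_s: 19.3
ee_pos: [659.5, 155.9, 204.1]
ee_rot: [179.7, -0.0, 93.8]
force: [0.5, -0.6, -1.3]
gripper_width: 0.6
gripper_force: 0.0
19.3 [659.5 155.9 204.1] [ 0.5 -0.6 -1.3]
scene 40 306 310 177 185
side 24 340 342 175 182
knob [622.1 154.9  73.8] [-0.3 -0.6 -0.1  0.6]
scene dish [([738.0, 176.0, 19.0], 0.8)]
scene carrier [([487.0, 210.0, 36.0], 0.66)]
scene jar_green [([692.0, 323.0, 49.0], 0.64)]
scene jar_white [([580.0, 486.0, 50.0], 0.69)]
scene beaker []
side dish [([516.0, 177.0, 68.0], 0.76)]
side carrier [([506.0, 239.0, 59.0], 0.6)]
side jar_green [([700.0, 320.0, 76.0], 0.74)]
side jar_white [([603.0, 475.0, 50.0], 0.77)]
side beaker [([538.0, 499.0, 46.0], 0.59)]
```

```bash
python3 -c "
from workcell import env
print(env.job_done())"
```

```text
the job is handed in; nothing more can be done
None
```

I pushed the carrier into the notches with the dish still in place, then pushed the bolt to its firm stop (about 23 mm of knob travel measured). The arm is clear and the job was handed in at about 20 s; no verdict was returned.

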